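# Seat the pan support over its pin on the gas hob

## Robot

A 6-joint arm with a two-finger parallel gripper is mounted at the origin on the work surface. World frame = base frame: x ahead of the robot, y to its left, z up, the work surface at z = 0. Lengths are in mm, angles in rad, forces in N, time in s.
With the tool pointing down it reaches from about 250 to 775 mm from the base axis. Payload 8.9 kg.
Tool frame: the origin (TCP) lies at the very end of the fingers, on their centre line; the grasp point (between the pads) lies r.grip_depth behind it (r.grip_depth is the distance from the TCP to the grasp point, in mm); z points along the fingers, y is the line along which they close (so a half turn about z gives the same grasp; the last joint's range is limited). The gripper opens to 85 mm and grips with 20 to 120 N. Pads are 22 mm wide; open, the fingers measure 114 mm over their backs; the gripper's body (76 mm by 85 mm) begins 54 mm behind the grasp point. The pads swing forward as they close: fully open they stand 13 mm farther back than shut.
Start: joints at [1.016, 0.291, -0.153, 1.127, 0, 1.431], TCP at [212.053, 480.268, 231.305] pointing down, gripper open.
Joint ranges: [-2.52, 2.52], [-0.91, 1.74], [-1.3, 1.37], [-1.96, 2.02], [-1.52, 1.47], [-3.14, 3.14]. Speed limits (rad/s): [2.22, 2.22, 2.79, 3.14, 3.14, 3.14].

## Interface

Orientations are given as a unit quaternion [x, y, z, w].
In Python, from station import r, eyes, close_job gives the robot as it stands.
- The arm moves only by the tool play_rows, never from a script. Its argument "plan" is a list of rows, each an object with "xyz": the shift along the tool's x, y, z normalised to -1 to 1, where 1 is 150 mm, a list of three; "twist": the turn, a rotation vector about the tool's x, y, z normalised to -1 to 1, where 1 is 90 degrees, a list of three; "gripper": the closure, from -1 (fully open) to 1 (shut), so that 0 is half open. In form: [{"xyz": [tx, ty, tz], "twist": [rx, ry, rz], "gripper": gripper}, ...]. A call has 1 to 20 rows; each row is the pose to reach, as a shift and turn from the pose commanded when the call began, along the tool's axes at that moment; what a row does not reach only later rows make up. A row lasts 1/12 s, in which the tool goes at most 41.7 mm and 7.16 degrees, less where a joint would pass 70% of its speed; a pose out of reach is approached as far as the arm can. A call with a number of a shift or a turn outside -1 to 1 is refused whole. A call with a gripper value outside its range is refused whole. The fingers move at their own pace and stop on an object; "newtons" is the grip in N (left out, the last holds). Time passes only in rows, so rows that repeat a pose let the fingers close. It gives the time, the measured TCP pose, the force, the opening and the grip force at its end, in the units of the state.
- r.state(): the state, without advancing time (a new reading comes with each control period).
- eyes.grab_frame(name): name is "scene" or "top" or "wrist"; returns a dict with "image" (400x640x3 uint8, red, green, blue), "camera_matrix" (3x3 intrinsics, pixels), "rvec" (rotation vector, rad) and "tvec" (3), from world to camera coordinates, as OpenCV has them. Camera axes: x right, y down, z forward; pixel columns grow to the right and rows downward; lengths in mm; the calibration is good to about 2 mm. A picture is of the moment at which its call begins. There is no depth.
- close_job(): hands the job in; it is judged then, once.
The state is a dict: "t": time; "q": joint angles; "joint_vel": joint speeds; "joint_torque": joint torques, N m; "tool_pos": TCP position; "tool_rot": TCP orientation; "contact_force": force on the tool from outside, world axes, zero at the start; "wrist_torque": the same for the moment, N m; "finger_gap": opening from 0.0 (shut) to 1.0 (fully open); "grasp_force": force on a finger pad.
Only numpy, scipy, OpenCV 4.12 (cv2) and the standard library are available. Lean on these libraries where they do the work, as an engineer would, in place of code of your own. Each camera call takes 0.05 s, during which the arm holds its last target. There are 200 camera calls.

## Task

On the gas hob's free burner, the round pan support was put back turned the wrong way, so it rides up on the locating pin. With a fingertip, push one of its prongs sideways to turn it, either way round, until the notch in its rim drops over the pin at the back of the burner; then press the support down at the front until both spring clips snap over its edge and it lies flat and fully home. Do not grip or lift it, leave the kettle and everything else standing where they are, and finish with the hand clear.

Things in the scene. Friction and masses are not known exactly. Their poses are not given: they have to be found in the camera images.
- hob: two-burner table-top gas hob of stainless steel, 600 mm wide (its y), 340 mm deep (its x), its top 75 mm above the counter; two black knobs on its front, which faces -x of its frame (the robot). Fixed. Origin at the centre of its underside. The burners lie 145 mm either side of its middle along its y; the free one may be left or right, the kettle stands on the other
- burner_centre (a point): axis of the free burner, at the level of the flat steel seat on which the pan support belongs (78 mm above the counter). Axes as the hob's: x to the back, away from the knobs. Around it a burner cup 104 mm wide, 16 mm high, which centres the support (2 mm play), topped by a cap 84 mm wide, 28 mm above the seat
- clip_left_foot (a point): foot of the left sprung steel clip of the free burner, at seat level, 100 mm from the axis on the front-left diagonal (135 degrees counter-clockwise from the burner's x). 24 mm wide, 14 mm high, it leans over the support's edge, which rests on its slope about 9 mm up until pressed past it: 6 to 13 N straight down on the prong above it. It then snaps over the edge and keeps it down
- clip_right_foot (a point): the same for the right clip, on the front-right diagonal (135 degrees clockwise from the burner's x). When the notch is over the pin, prong B stands above the left clip and prong C above the right one
- pin (a point): the fixed locating pin of the free burner: steel, 8 mm wide, round-headed, 9 mm high, at the rear of the seat, 97 mm from the axis along the burner's x. The point is its foot, at seat level; same axes as the burner. A support that is turned wrong lies on top of it and hides most of it
- support_mid (a point): the loose pan support: ring plate of black enamelled steel, 200 mm outside, 107 inside, 3 thick, 0.45 kg, four prongs, one notch in its edge. Point on its axis, at its underside; x points at the notch. It starts 8 to 10 mm above the seat, lying on pin and clips, notch 35 degrees or more off the pin, either side. It turns about the burner with a push of 1 to 4 N; over the pin its back edge drops and the pin stops it
- notch (a point): the support's notch, 14 mm wide and 14 mm deep, open to the outer edge; the point is in the notch, on the support's underside, 97 mm from its axis. It is over the pin when it stands at the pin's point; the front edge then still lies up on the clips
- prong_a (a point): top of prong A, 45 degrees counter-clockwise (from above) from the notch: the point is on its upper edge, 82 mm from the support's axis, 38 mm above its underside. The prong is an upright radial blade 5 mm thick, 66 to 94 mm from the axis over its whole height; its top 8 mm reach on inwards over the burner to 30 mm from the axis
- prong_b (a point): top of prong B, 135 degrees counter-clockwise (from above) from the notch: the point is on its upper edge, 82 mm from the support's axis, 38 mm above its underside. The prong is an upright radial blade 5 mm thick, 66 to 94 mm from the axis over its whole height; its top 8 mm reach on inwards over the burner to 30 mm from the axis
- prong_c (a point): top of prong C, 225 degrees counter-clockwise (from above) from the notch: the point is on its upper edge, 82 mm from the support's axis, 38 mm above its underside. The prong is an upright radial blade 5 mm thick, 66 to 94 mm from the axis over its whole height; its top 8 mm reach on inwards over the burner to 30 mm from the axis
- prong_d (a point): top of prong D, 315 degrees counter-clockwise (from above) from the notch: the point is on its upper edge, 82 mm from the support's axis, 38 mm above its underside. The prong is an upright radial blade 5 mm thick, 66 to 94 mm from the axis over its whole height; its top 8 mm reach on inwards over the burner to 30 mm from the axis
- kettle: the blue enamel kettle with a bail handle that stands on the other burner (230 mm high, 165 mm wide, spout 120 mm out along its own x); its origin is the centre of its underside; loose, to be left alone
- salt: glass salt shaker with a bright steel cap, 42 mm wide, 68 mm high, standing on the hob's top towards the back, between the burners; origin at the centre of its underside; loose, to be left alone
- pepper: glass pepper shaker with a dark cap, 42 mm wide, 68 mm high, beside the salt; origin at the centre of its underside; loose, to be left alone
- tumbler1: glass tumbler 72 mm wide, 110 mm high, on the counter beside the hob; origin at the centre of its underside; loose, to be left alone
- tumbler2: a second such tumbler on the counter; loose, to be left alone
- mug: white mug 82 mm wide, 92 mm high, on the counter; origin at the centre of its underside; loose, to be left alone
- soap: black washing-up bottle 62 mm wide, 190 mm high, on the counter; origin at the centre of its underside; loose, to be left alone
- spatula: spatula with a wooden handle, 280 mm long, lying on the counter to the left of the hob; origin under its middle; loose, to be left alone
- support: the same pan support as a whole; its origin and axes are those of point support_mid
There are look-alikes about, which are no part of the job. Leave any red look-alike of the support alone.

How it is judged (in metres and radians):
On the way, in this order (a step that is already met when the one before it is completed fails the run):
1. the support has been turned until its notch is down over the pin (y of notch in the frame of pin between -0.0045 and 0.0045 m and x of notch in the frame of pin above -0.006 m and z of notch in the frame of pin below 0.0025 m), for 0.1 s.
2. then pressed home: it lies flat on its seat, under both clips (y of notch in the frame of pin between -0.0045 and 0.0045 m and x of notch in the frame of pin above -0.006 m and z of support_mid in the frame of burner_centre below 0.0015 m and angle between support_mid's own z axis and vertical below 0.012 rad), for 0.3 s.
At the end, for the whole second after the job is handed in: The pan support lies flat on its seat (underside within 1.5 mm of it on the axis, tilt under 0.7 degrees) with its notch over the pin (within 4.5 mm sideways and 2.5 mm of the bottom), at rest (all of step 2 and z of notch in the frame of pin below 0.0025 m and linear speed of support below 0.01 m/s); the robot touches nothing.
It fails at once if the support is lifted or carried off its burner (z of support_mid in the frame of burner_centre above 0.02 m or horizontal distance between support_mid and burner_centre above 0.012 m).
It fails at once if something that should stay put was moved or knocked over (more than 15 mm) (distance of any of kettle, salt, pepper, tumbler1, tumbler2, mug, soap, spatula from where it was at the start of the episode above 0.015 m).
It also fails if it takes over 51 s, if anything falls off the work surface, if the arm or the gripper's body presses on something with over 40 N, if the wrist force passes 120 N, or if a joint passes its speed limit or range.

## Working session

There is one attempt and no reset: what is moved stays moved. The work goes in short steps, Python scripts to look and compute and a tool call to move; the robot and the scene stay as the last step left them, time stands still between calls to the robot, and variables do not carry over. Pictures are saved under pics/ and viewed, at most 10 in all, crops included, and the job is handed in when it is done.

Besides the shell and the picture viewer there is one more tool, called by a JSON object that holds its "method" and its "body". play_rows: Moves the arm, as the interface text tells. Its arguments: {"type":"object","properties":{"plan":{"type":"array"},"newtons":{"type":"number"}},"required":["plan"]}

```bash
mkdir -p pics && cat > h.py <<'E'
import numpy as np, cv2, json
from station import r, eyes, close_job
def grab(name, fn=None):
    f=eyes.grab_frame(name)
    if fn: cv2.imwrite('pics/'+fn, cv2.cvtColor(f['image'],cv2.COLOR_RGB2BGR))
    return f
def cam(f):
    R,_=cv2.Rodrigues(np.array(f['rvec'],float)); return R,np.array(f['tvec'],float).ravel(),np.array(f['camera_matrix'],float)
def toz(f,px,z):
    R,t,K=cam(f); d=R.T@np.linalg.inv(K)@np.array([px[0],px[1],1.]); c=-R.T@t
    return c+d*(z-c[2])/d[2]
def proj(f,P):
    p,_=cv2.projectPoints(np.array(P,float).reshape(-1,3),np.array(f['rvec'],float),np.array(f['tvec'],float),np.array(f['camera_matrix'],float),None)
    return p.reshape(-1,2)
E
python3 - <<'E'
from h import *
import pickle
d={n:grab(n,n+'0.png') for n in('scene','top')}
pickle.dump(d,open('f0.pkl','wb'))
for n in d: R,t,K=cam(d[n]); print(n,-R.T@t,K[0,0],R[2])
s=r.state();print(s['tool_pos'],s['tool_rot'],s['t'],r.grip_depth)
E
```

```text
scene [ 970.21521185 -660.59728048 1070.22625086] 416.96367599399684 [-0.38932755  0.48423691 -0.78354239]
top [ 331.08952637  -82.06584223 1297.25987865] 377.5191402012229 [ 0.11252816  0.0128371  -0.99356561]
[211.85777099 479.96597462 230.82908827] [ 2.06407754e-01  9.78465912e-01 -5.12623799e-04 -1.89229786e-04] 0.1 18.700000000000003
```

View pics/top0.png

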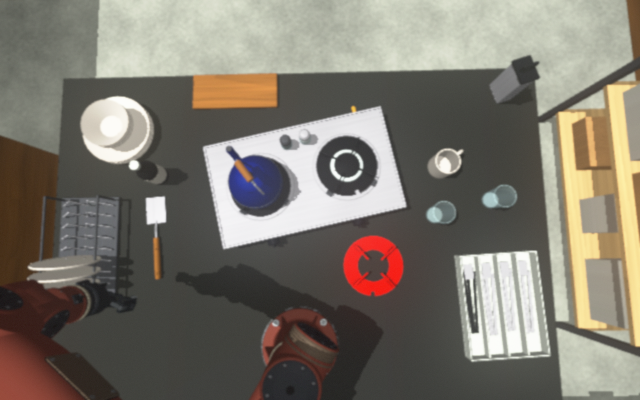

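View pics/scene0.png

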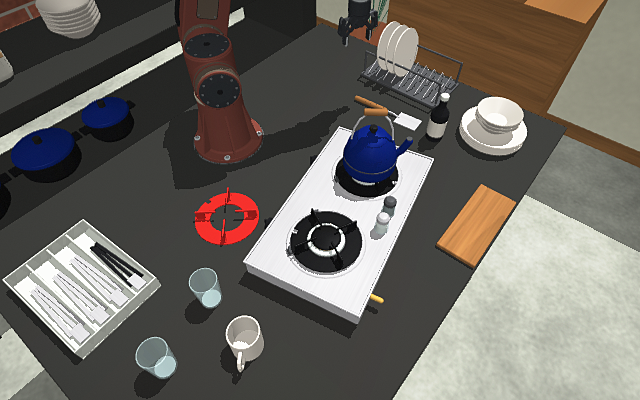

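The free burner is on the robot's right. In the top view its centre is near (347,165), and the hob corners are (205,148), (382,107), (407,208) and (223,248). The red ring at (373,265) is the decoy. Next I'll refine the hob pose and enlarge both views.

```bash
python3 - <<'E'
from h import *
import pickle
from scipy.optimize import least_squares
d=pickle.load(open('f0.pkl','rb'));f=d['top'];im=f['image']
hsv=cv2.cvtColor(im,cv2.COLOR_RGB2HSV)
m=((hsv[...,2]>150)&(hsv[...,1]<60)).astype(np.uint8);m[:95]=0;m[260:]=0;m[:,:195]=0;m[:,415:]=0
m=cv2.morphologyEx(m,cv2.MORPH_CLOSE,np.ones((5,5)))
c=max(cv2.findContours(m,0,2)[0],key=cv2.contourArea)
hull=cv2.convexHull(c);rc=cv2.minAreaRect(np.array([toz(f,p[0],75)[:2] for p in hull],np.float32));print(rc)
w,h=rc[1];a=np.deg2rad(rc[2]);e=np.array([np.cos(a),np.sin(a)])
ex=e if w<h else np.array([-e[1],e[0]])
if ex[0]<0: ex=-ex
ey=np.array([-ex[1],ex[0]]);b=np.array(rc[0])-145*ey
yaw=np.arctan2(ex[1],ex[0]);print('yaw',yaw,'burner',b)
np.save('b.npy',[*b,yaw])
T=lambda p:[b[0]+p[0]*ex[0]+p[1]*ey[0],b[1]+p[0]*ex[1]+p[1]*ey[1],p[2]]
out=[]
for n,s in(('top',5),('scene',4)):
    p=proj(d[n],T((0,0,90)))[0];print(n,p)
    x0,y0=int(p[0])-(40 if n=='top' else 50),int(p[1])-(40 if n=='top' else 50)
    k=80 if n=='top' else 100
    cr=cv2.resize(d[n]['image'][y0:y0+k,x0:x0+k],(400,400),interpolation=cv2.INTER_CUBIC)
    cr=np.clip(255*(cr/255.)**.6,0,255).astype(np.uint8)
    sc=400/k
    for q,col in((T((0,0,106)),(255,0,0)),(T((97,0,78)),(0,255,0)),(T((-70.7,70.7,92)),(0,200,255)),(T((-70.7,-70.7,92)),(255,200,0))):
        u=(proj(d[n],q)[0]-[x0,y0]+.5)*sc;cv2.circle(cr,tuple(int(v) for v in u),4,col,1)
    print(n,'crop',x0,y0,sc);out.append(cr)
cv2.imwrite('pics/crop0.png',cv2.cvtColor(np.hstack(out),cv2.COLOR_RGB2BGR))
E
```

```text
((555.3585205078125, -21.066497802734375), (349.087158203125, 609.6843872070312), 11.985760688781738)
yaw 0.20919098737534475 burner [ 585.4704664 -162.9053878]
top [346.07866204 165.16178816]
top crop 306 125 5.0
scene [325.67510785 238.46072241]
scene crop 275 188 4.0
```

View pics/crop0.png

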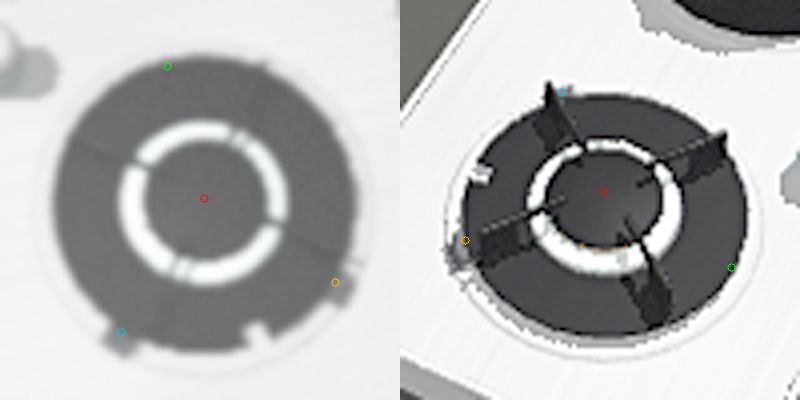

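The notch shows near the front at crop (256,335), so it is about 175° from the pin at crop (167,66). The prongs are visible in the scene crop. I'll refine the centre and notch angle numerically and work out an approach point beside prong D.

```bash
python3 - <<'E'
from h import *
import pickle
from scipy.optimize import least_squares
d=pickle.load(open('f0.pkl','rb'));bx,by,yaw=np.load('b.npy')
for n in('top','scene'):
    f=d[n];g=cv2.cvtColor(f['image'],cv2.COLOR_RGB2GRAY).astype(np.float32)
    c0=np.array([bx,by])
    for it in range(3):
        th=np.deg2rad(np.arange(0,360,2));rr=np.arange(88,125,.5);best=[]
        P=np.array([[c0[0]+q*np.cos(t),c0[1]+q*np.sin(t),89] for t in th for q in rr])
        u=proj(f,P).astype(np.float32)
        v=cv2.remap(g,u[:,0].reshape(len(th),-1),u[:,1].reshape(len(th),-1),cv2.INTER_LINEAR)
        lo=(v>100).argmax(1);E=np.c_[c0[0]+rr[lo]*np.cos(th),c0[1]+rr[lo]*np.sin(th)]
        ok=(lo>0)&(v.max(1)>100)
        s=least_squares(lambda x:np.hypot(E[ok,0]-x[0],E[ok,1]-x[1])-x[2],[*c0,100],loss='soft_l1',f_scale=1.).x
        c0=s[:2]
    print(n,'centre',s)
    th=np.arange(0,360,1.);q=np.deg2rad(th)
    P=np.concatenate([[[c0[0]+k*np.cos(t),c0[1]+k*np.sin(t),89] for t in q] for k in(88,91,94)])
    u=proj(f,P).astype(np.float32);v=cv2.remap(g,u[:,:1],u[:,1:],cv2.INTER_LINEAR).reshape(3,-1).mean(0)
    b=v>90;print('bright angles rel burner',[(int(t),int(v[i])) for i,t in enumerate((th-np.rad2deg(yaw)+180)%360-180) if b[i]])
f=d['top']
for nm,p,z in(('salt',(305,136),143),('pepper',(287,141),143)):print(nm,toz(f,p,z))
E
```

```text
top centre [ 585.49181443 -164.15237732   97.08966789]
bright angles rel burner [(-177, 101), (-176, 124), (-175, 151), (-174, 175), (-173, 195), (-172, 207), (-171, 211), (-170, 208), (-169, 191), (-168, 167), (-167, 137), (-166, 108)]
scene centre [ 588.25452576 -166.17131985  100.16140955]
bright angles rel burner [(-175, 92), (-174, 137), (-173, 143), (-172, 139), (-171, 151), (-170, 195), (-169, 222), (-168, 180), (-167, 111)]
salt [670.12964007 -32.95135251 143.        ]
pepper [655.26401551  23.77951733 143.        ]
```

{"method": "play_rows", "body": {"plan": [{"xyz": [-0.65, -1, 0], "twist": [0, 0, 0], "gripper": 1}, {"xyz": [-0.65, -1, 0], "twist": [0, 0, 0], "gripper": 1}, {"xyz": [-0.65, -1, 0], "twist": [0, 0, 0], "gripper": 1}, {"xyz": [-0.65, -1, 0], "twist": [0, 0, 0], "gripper": 1}, {"xyz": [-0.65, -1, 0], "twist": [0, 0, 0], "gripper": 1}, {"xyz": [-0.65, -1, 0], "twist": [0, 0, 0], "gripper": 1}]}}

```text
t: 0.6
tool_pos: [240.5, 301.0, 231.3]
tool_rot: [0.208, 0.978, -0.0, -0.0]
contact_force: [0.2, 0.6, -0.4]
finger_gap: 0.145
grasp_force: 0.0
```

{"method": "play_rows", "body": {"plan": [{"xyz": [-0.65, -1, 0], "twist": [0, 0, 0], "gripper": 1}, {"xyz": [-0.65, -1, 0], "twist": [0, 0, 0], "gripper": 1}, {"xyz": [-0.65, -1, 0], "twist": [0, 0, 0], "gripper": 1}, {"xyz": [-0.65, -1, 0], "twist": [0, 0, 0], "gripper": 1}, {"xyz": [-0.65, -1, 0], "twist": [0, 0, 0], "gripper": 1}, {"xyz": [-0.65, -1, 0], "twist": [0, 0, 0], "gripper": 1}]}}

```text
t: 1.1
tool_pos: [270.0, 125.1, 231.4]
tool_rot: [0.208, 0.978, -0.0, 0.0]
contact_force: [-0.1, 0.1, 0.5]
finger_gap: 0.002
grasp_force: 0.0
```

{"method": "play_rows", "body": {"plan": [{"xyz": [-0.65, -1, 0], "twist": [0, 0, 0], "gripper": 1}, {"xyz": [-0.65, -1, 0], "twist": [0, 0, 0], "gripper": 1}, {"xyz": [-0.65, -1, 0], "twist": [0, 0, 0], "gripper": 1}, {"xyz": [-0.65, -1, 0], "twist": [0, 0, 0], "gripper": 1}, {"xyz": [-0.65, -1, 0], "twist": [0, 0, 0], "gripper": 1}, {"xyz": [-0.65, -1, 0], "twist": [0, 0, 0], "gripper": 1}]}}

```text
t: 1.6
tool_pos: [299.8, -53.1, 231.6]
tool_rot: [0.208, 0.978, -0.001, 0.001]
contact_force: [0.5, 0.3, -0.2]
finger_gap: -0.001
grasp_force: 0.0
```

{"method": "play_rows", "body": {"plan": [{"xyz": [-0.787, 0.19, 0], "twist": [0, 0, 0], "gripper": 1}, {"xyz": [-0.787, 0.19, 0], "twist": [0, 0, 0], "gripper": 1}, {"xyz": [-0.787, 0.19, 0], "twist": [0, 0, 0], "gripper": 1}, {"xyz": [-0.787, 0.19, 0], "twist": [0, 0, 0], "gripper": 1}]}}

```text
t: 1.93
tool_pos: [423.9, -71.2, 230.3]
tool_rot: [0.206, 0.979, 0.0, 0.001]
contact_force: [-1.6, 1.1, -0.5]
finger_gap: -0.001
grasp_force: 0.0
```

{"method": "play_rows", "body": {"plan": [{"xyz": [-0.787, 0.19, 0], "twist": [0, 0, 0], "gripper": 1}, {"xyz": [-0.787, 0.19, 0], "twist": [0, 0, 0], "gripper": 1}, {"xyz": [-0.787, 0.19, 0], "twist": [0, 0, 0], "gripper": 1}, {"xyz": [-0.787, 0.19, 0.3], "twist": [0, 0, 0], "gripper": 1}, {"xyz": [-0.787, 0.19, 0.6], "twist": [0, 0, 0], "gripper": 1}, {"xyz": [-0.787, 0.19, 0.6], "twist": [0, 0, 0], "gripper": 1}, {"xyz": [-0.787, 0.19, 0.6], "twist": [0, 0, 0], "gripper": 1}]}}

```text
t: 2.52
tool_pos: [534.8, -90.5, 138.7]
tool_rot: [0.206, 0.979, 0.0, -0.003]
contact_force: [-0.3, 0.6, 0.8]
finger_gap: 0.002
grasp_force: 0.0
```

```bash
python3 - <<'E'
from h import *
s=r.state();print(s['t'],s['tool_pos'],s['tool_rot'],s['q'])
a=grab('scene')['image'][150:330,230:430];b=grab('top')['image'][110:220,290:410]
w=grab('wrist')['image']
a=cv2.resize(a,(400,360),interpolation=cv2.INTER_CUBIC);b=cv2.resize(w,(400,250))
c=np.zeros((360,800,3),np.uint8);c[:,:400]=a;c[:250,400:]=b
c=(255*(c/255.)**.6).astype(np.uint8)
cv2.imwrite('pics/p1.png',c[...,::-1])
E
```

```text
2.5167 [534.80431162 -90.46164531 138.66455351] [ 2.05764930e-01  9.78595376e-01  4.72096306e-04 -3.41470108e-03] [-3.02548187e-01  3.97796358e-01 -2.52685763e-01  9.27202479e-01
  2.90037927e-04  1.11943912e-01]
```

View pics/p1.png

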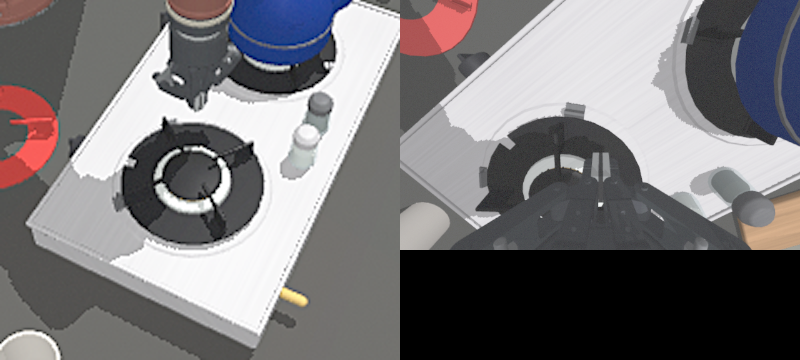

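Prong D (crop 165,128) stands just in front of the closed fingertip (crop 195,105), and the tip is over the gap between prongs D and C. I'll descend there.

{"method": "play_rows", "body": {"plan": [{"xyz": [0, 0, 0.24], "twist": [0, 0, 0], "gripper": 1}, {"xyz": [0, 0, 0.24], "twist": [0, 0, 0], "gripper": 1}, {"xyz": [0, 0, 0.24], "twist": [0, 0, 0], "gripper": 1}, {"xyz": [0, 0, 0.24], "twist": [0, 0, 0], "gripper": 1}, {"xyz": [0, 0, 0.24], "twist": [0, 0, 0], "gripper": 1}]}}

```text
t: 3.08
tool_pos: [538.0, -93.1, 107.4]
tool_rot: [0.206, 0.978, -0.0, 0.001]
contact_force: [0.5, 0.1, -0.1]
finger_gap: -0.001
grasp_force: 0.0
```

```bash
cat >> h.py <<'E'
C=np.array([586,-164.5])
def arc(a0,a1,n,rad=80,z=102,start=None):
    from scipy.spatial.transform import Rotation as Ro
    s=r.state();R=Ro.from_quat(s['tool_rot']).as_matrix();p=np.array(start if start is not None else s['tool_pos'])
    o=[]
    for a in np.deg2rad(np.linspace(a0,a1,n)):
        t=np.array([C[0]+rad*np.cos(a),C[1]+rad*np.sin(a),z])
        o.append('{"xyz": %s, "twist": [0, 0, 0], "gripper": 1}'%[round(float(v),2) for v in R.T@(t-p)/150])
    print(', '.join(o))
E
python3 -c "
from h import *
arc(129,205,20)"
```

```text
{"xyz": [-0.01, -0.06, 0.04], "twist": [0, 0, 0], "gripper": 1}, {"xyz": [0.01, -0.1, 0.04], "twist": [0, 0, 0], "gripper": 1}, {"xyz": [0.02, -0.13, 0.04], "twist": [0, 0, 0], "gripper": 1}, {"xyz": [0.03, -0.17, 0.04], "twist": [0, 0, 0], "gripper": 1}, {"xyz": [0.04, -0.2, 0.04], "twist": [0, 0, 0], "gripper": 1}, {"xyz": [0.04, -0.24, 0.04], "twist": [0, 0, 0], "gripper": 1}, {"xyz": [0.05, -0.28, 0.04], "twist": [0, 0, 0], "gripper": 1}, {"xyz": [0.05, -0.31, 0.04], "twist": [0, 0, 0], "gripper": 1}, {"xyz": [0.05, -0.35, 0.04], "twist": [0, 0, 0], "gripper": 1}, {"xyz": [0.04, -0.39, 0.04], "twist": [0, 0, 0], "gripper": 1}, {"xyz": [0.03, -0.42, 0.04], "twist": [0, 0, 0], "gripper": 1}, {"xyz": [0.03, -0.46, 0.04], "twist": [0, 0, 0], "gripper": 1}, {"xyz": [0.01, -0.5, 0.04], "twist": [0, 0, 0], "gripper": 1}, {"xyz": [-0.0, -0.53, 0.04], "twist": [0, 0, 0], "gripper": 1}, {"xyz": [-0.02, -0.56, 0.04], "twist": [0, 0, 0], "gripper": 1}, {"xyz": [-0.04, -0.6, 0.04], "twist": [0, 0, 0], "gripper": 1}, {"xyz": [-0.06, -0.63, 0.04], "twist": [0, 0, 0], "gripper": 1}, {"xyz": [-0.08, -0.65, 0.04], "twist": [0, 0, 0], "gripper": 1}, {"xyz": [-0.11, -0.68, 0.04], "twist": [0, 0, 0], "gripper": 1}, {"xyz": [-0.13, -0.71, 0.04], "twist": [0, 0, 0], "gripper": 1}
```

{"method": "play_rows", "body": {"plan": [{"xyz": [-0.01, -0.06, 0.04], "twist": [0, 0, 0], "gripper": 1}, {"xyz": [0.01, -0.1, 0.04], "twist": [0, 0, 0], "gripper": 1}, {"xyz": [0.02, -0.13, 0.04], "twist": [0, 0, 0], "gripper": 1}, {"xyz": [0.03, -0.17, 0.04], "twist": [0, 0, 0], "gripper": 1}, {"xyz": [0.04, -0.2, 0.04], "twist": [0, 0, 0], "gripper": 1}, {"xyz": [0.04, -0.24, 0.04], "twist": [0, 0, 0], "gripper": 1}, {"xyz": [0.05, -0.28, 0.04], "twist": [0, 0, 0], "gripper": 1}, {"xyz": [0.05, -0.31, 0.04], "twist": [0, 0, 0], "gripper": 1}, {"xyz": [0.05, -0.35, 0.04], "twist": [0, 0, 0], "gripper": 1}, {"xyz": [0.04, -0.39, 0.04], "twist": [0, 0, 0], "gripper": 1}, {"xyz": [0.03, -0.42, 0.04], "twist": [0, 0, 0], "gripper": 1}]}}

```text
t: 4.0
tool_pos: [506.9, -149.2, 99.2]
tool_rot: [0.206, 0.978, -0.0, -0.0]
contact_force: [1.2, 2.5, -0.7]
finger_gap: -0.002
grasp_force: 1.2
```

```bash
python3 - <<'E'
from h import *
s=r.state();print(s['t'],s['tool_pos'],s['contact_force'])
a=grab('scene')['image'][150:330,230:430];w=grab('wrist')['image']
a=cv2.resize(a,(400,360),interpolation=cv2.INTER_CUBIC);b=cv2.resize(w,(400,250))
c=np.zeros((360,800,3),np.uint8);c[:,:400]=a;c[:250,400:]=b
c=(255*(c/255.)**.6).astype(np.uint8)
cv2.imwrite('pics/p2.png',c[...,::-1])
arc(173,249,20)
E
```

```text
4.0 [ 506.90085569 -149.15982021   99.20402381] [ 1.15779998  2.45594282 -0.65936985]
{"xyz": [-0.01, -0.03, -0.02], "twist": [0, 0, 0], "gripper": 1}, {"xyz": [-0.02, -0.07, -0.02], "twist": [0, 0, 0], "gripper": 1}, {"xyz": [-0.04, -0.1, -0.02], "twist": [0, 0, 0], "gripper": 1}, {"xyz": [-0.06, -0.13, -0.02], "twist": [0, 0, 0], "gripper": 1}, {"xyz": [-0.07, -0.17, -0.02], "twist": [0, 0, 0], "gripper": 1}, {"xyz": [-0.1, -0.2, -0.02], "twist": [0, 0, 0], "gripper": 1}, {"xyz": [-0.12, -0.23, -0.02], "twist": [0, 0, 0], "gripper": 1}, {"xyz": [-0.14, -0.25, -0.02], "twist": [0, 0, 0], "gripper": 1}, {"xyz": [-0.17, -0.28, -0.02], "twist": [0, 0, 0], "gripper": 1}, {"xyz": [-0.2, -0.3, -0.02], "twist": [0, 0, 0], "gripper": 1}, {"xyz": [-0.23, -0.32, -0.02], "twist": [0, 0, 0], "gripper": 1}, {"xyz": [-0.26, -0.34, -0.02], "twist": [0, 0, 0], "gripper": 1}, {"xyz": [-0.3, -0.36, -0.02], "twist": [0, 0, 0], "gripper": 1}, {"xyz": [-0.33, -0.37, -0.02], "twist": [0, 0, 0], "gripper": 1}, {"xyz": [-0.37, -0.39, -0.02], "twist": [0, 0, 0], "gripper": 1}, {"xyz": [-0.4, -0.4, -0.02], "twist": [0, 0, 0], "gripper": 1}, {"xyz": [-0.44, -0.4, -0.02], "twist": [0, 0, 0], "gripper": 1}, {"xyz": [-0.47, -0.41, -0.02], "twist": [0, 0, 0], "gripper": 1}, {"xyz": [-0.51, -0.41, -0.02], "twist": [0, 0, 0], "gripper": 1}, {"xyz": [-0.55, -0.41, -0.02], "twist": [0, 0, 0], "gripper": 1}
```

View pics/p2.png

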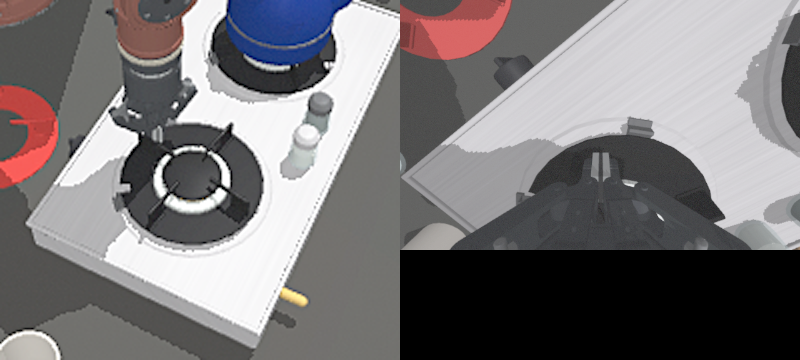

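The fingertip now pushes prong D (crop 145,150) with about 2.7 N, and the support turns. I'll continue the arc.

{"method": "play_rows", "body": {"plan": [{"xyz": [-0.01, -0.03, -0.02], "twist": [0, 0, 0], "gripper": 1}, {"xyz": [-0.02, -0.07, -0.02], "twist": [0, 0, 0], "gripper": 1}, {"xyz": [-0.04, -0.1, -0.02], "twist": [0, 0, 0], "gripper": 1}, {"xyz": [-0.06, -0.13, -0.02], "twist": [0, 0, 0], "gripper": 1}, {"xyz": [-0.07, -0.17, -0.02], "twist": [0, 0, 0], "gripper": 1}, {"xyz": [-0.1, -0.2, -0.02], "twist": [0, 0, 0], "gripper": 1}, {"xyz": [-0.12, -0.23, -0.02], "twist": [0, 0, 0], "gripper": 1}, {"xyz": [-0.14, -0.25, -0.02], "twist": [0, 0, 0], "gripper": 1}, {"xyz": [-0.17, -0.28, -0.02], "twist": [0, 0, 0], "gripper": 1}, {"xyz": [-0.2, -0.3, -0.02], "twist": [0, 0, 0], "gripper": 1}, {"xyz": [-0.23, -0.32, -0.02], "twist": [0, 0, 0], "gripper": 1}, {"xyz": [-0.26, -0.34, -0.02], "twist": [0, 0, 0], "gripper": 1}, {"xyz": [-0.3, -0.36, -0.02], "twist": [0, 0, 0], "gripper": 1}, {"xyz": [-0.33, -0.37, -0.02], "twist": [0, 0, 0], "gripper": 1}, {"xyz": [-0.37, -0.39, -0.02], "twist": [0, 0, 0], "gripper": 1}, {"xyz": [-0.4, -0.4, -0.02], "twist": [0, 0, 0], "gripper": 1}, {"xyz": [-0.44, -0.4, -0.02], "twist": [0, 0, 0], "gripper": 1}, {"xyz": [-0.47, -0.41, -0.02], "twist": [0, 0, 0], "gripper": 1}, {"xyz": [-0.51, -0.41, -0.02], "twist": [0, 0, 0], "gripper": 1}, {"xyz": [-0.55, -0.41, -0.02], "twist": [0, 0, 0], "gripper": 1}]}}

```text
t: 5.77
tool_pos: [557.3, -237.7, 101.9]
tool_rot: [0.206, 0.978, 0.0, -0.001]
contact_force: [-4.7, 4.6, 0.5]
finger_gap: -0.003
grasp_force: 2.5
```

```bash
python3 - <<'E'
from h import *
s=r.state();p=s['tool_pos'];print(s['t'],p,s['contact_force'],np.rad2deg(np.arctan2(p[1]-C[1],p[0]-C[0]))%360)
f=grab('scene')
a=f['image'][150:330,230:430]
a=cv2.resize(a,(600,540),interpolation=cv2.INTER_CUBIC)
a=(255*(a/255.)**.6).astype(np.uint8)
for k in range(0,360,30):
    q=np.deg2rad(k);u=(proj(f,[C[0]+100*np.cos(q),C[1]+100*np.sin(q),90])[0]-[230,150]+.5)*3
    cv2.putText(a,str(k),tuple(int(v) for v in u),0,.35,(255,0,0),1)
cv2.imwrite('pics/p3.png',a[...,::-1])
arc(251,289,20)
E
```

```text
5.7667 [ 557.32202531 -237.71027075  101.93165589] [-4.66711964  4.56206124  0.46929646] 248.60869567984196
{"xyz": [-0.01, -0.01, 0.0], "twist": [0, 0, 0], "gripper": 1}, {"xyz": [-0.03, -0.0, 0.0], "twist": [0, 0, 0], "gripper": 1}, {"xyz": [-0.05, -0.0, 0.0], "twist": [0, 0, 0], "gripper": 1}, {"xyz": [-0.07, 0.0, 0.0], "twist": [0, 0, 0], "gripper": 1}, {"xyz": [-0.08, 0.01, 0.0], "twist": [0, 0, 0], "gripper": 1}, {"xyz": [-0.1, 0.01, 0.0], "twist": [0, 0, 0], "gripper": 1}, {"xyz": [-0.12, 0.02, 0.0], "twist": [0, 0, 0], "gripper": 1}, {"xyz": [-0.14, 0.02, 0.0], "twist": [0, 0, 0], "gripper": 1}, {"xyz": [-0.16, 0.03, 0.0], "twist": [0, 0, 0], "gripper": 1}, {"xyz": [-0.17, 0.03, 0.0], "twist": [0, 0, 0], "gripper": 1}, {"xyz": [-0.19, 0.04, 0.0], "twist": [0, 0, 0], "gripper": 1}, {"xyz": [-0.21, 0.05, 0.0], "twist": [0, 0, 0], "gripper": 1}, {"xyz": [-0.22, 0.06, 0.0], "twist": [0, 0, 0], "gripper": 1}, {"xyz": [-0.24, 0.07, 0.0], "twist": [0, 0, 0], "gripper": 1}, {"xyz": [-0.26, 0.08, 0.0], "twist": [0, 0, 0], "gripper": 1}, {"xyz": [-0.27, 0.09, 0.0], "twist": [0, 0, 0], "gripper": 1}, {"xyz": [-0.29, 0.1, 0.0], "twist": [0, 0, 0], "gripper": 1}, {"xyz": [-0.3, 0.11, 0.0], "twist": [0, 0, 0], "gripper": 1}, {"xyz": [-0.31, 0.12, 0.0], "twist": [0, 0, 0], "gripper": 1}, {"xyz": [-0.33, 0.13, 0.0], "twist": [0, 0, 0], "gripper": 1}
```

View pics/p3.png

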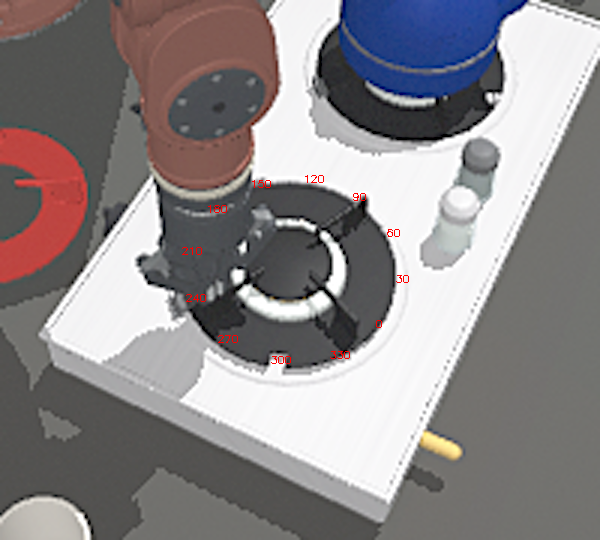

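The notch has reached about 303° in world angle (crop 280,365) and the pin is at 12°, so about 69° remain. Prong D is at 258°, with the finger behind it at 248.6°.

{"method": "play_rows", "body": {"plan": [{"xyz": [-0.01, -0.01, 0.0], "twist": [0, 0, 0], "gripper": 1}, {"xyz": [-0.03, -0.0, 0.0], "twist": [0, 0, 0], "gripper": 1}, {"xyz": [-0.05, -0.0, 0.0], "twist": [0, 0, 0], "gripper": 1}, {"xyz": [-0.07, 0.0, 0.0], "twist": [0, 0, 0], "gripper": 1}, {"xyz": [-0.08, 0.01, 0.0], "twist": [0, 0, 0], "gripper": 1}, {"xyz": [-0.1, 0.01, 0.0], "twist": [0, 0, 0], "gripper": 1}, {"xyz": [-0.12, 0.02, 0.0], "twist": [0, 0, 0], "gripper": 1}, {"xyz": [-0.14, 0.02, 0.0], "twist": [0, 0, 0], "gripper": 1}, {"xyz": [-0.16, 0.03, 0.0], "twist": [0, 0, 0], "gripper": 1}, {"xyz": [-0.17, 0.03, 0.0], "twist": [0, 0, 0], "gripper": 1}, {"xyz": [-0.19, 0.04, 0.0], "twist": [0, 0, 0], "gripper": 1}, {"xyz": [-0.21, 0.05, 0.0], "twist": [0, 0, 0], "gripper": 1}, {"xyz": [-0.22, 0.06, 0.0], "twist": [0, 0, 0], "gripper": 1}, {"xyz": [-0.24, 0.07, 0.0], "twist": [0, 0, 0], "gripper": 1}, {"xyz": [-0.26, 0.08, 0.0], "twist": [0, 0, 0], "gripper": 1}, {"xyz": [-0.27, 0.09, 0.0], "twist": [0, 0, 0], "gripper": 1}, {"xyz": [-0.29, 0.1, 0.0], "twist": [0, 0, 0], "gripper": 1}, {"xyz": [-0.3, 0.11, 0.0], "twist": [0, 0, 0], "gripper": 1}, {"xyz": [-0.31, 0.12, 0.0], "twist": [0, 0, 0], "gripper": 1}, {"xyz": [-0.33, 0.13, 0.0], "twist": [0, 0, 0], "gripper": 1}]}}

```text
t: 7.48
tool_pos: [610.5, -240.2, 102.2]
tool_rot: [0.206, 0.978, -0.0, -0.001]
contact_force: [-8.9, 1.4, 1.3]
finger_gap: 0.005
grasp_force: 3.2
```

```bash
python3 - <<'E'
from h import *
s=r.state();p=s['tool_pos'];print(s['t'],p,s['contact_force'],np.rad2deg(np.arctan2(p[1]-C[1],p[0]-C[0]))%360)
arc(290,309,20)
E
```

```text
7.4833 [ 610.52537274 -240.16580363  102.20729346] [-8.89949566  1.39807465  1.30425161] 287.9589386681404
{"xyz": [-0.02, 0.01, 0.0], "twist": [0, 0, 0], "gripper": 1}, {"xyz": [-0.02, 0.02, 0.0], "twist": [0, 0, 0], "gripper": 1}, {"xyz": [-0.03, 0.02, 0.0], "twist": [0, 0, 0], "gripper": 1}, {"xyz": [-0.04, 0.03, 0.0], "twist": [0, 0, 0], "gripper": 1}, {"xyz": [-0.04, 0.04, 0.0], "twist": [0, 0, 0], "gripper": 1}, {"xyz": [-0.05, 0.04, 0.0], "twist": [0, 0, 0], "gripper": 1}, {"xyz": [-0.05, 0.05, 0.0], "twist": [0, 0, 0], "gripper": 1}, {"xyz": [-0.06, 0.06, 0.0], "twist": [0, 0, 0], "gripper": 1}, {"xyz": [-0.07, 0.07, 0.0], "twist": [0, 0, 0], "gripper": 1}, {"xyz": [-0.07, 0.07, 0.0], "twist": [0, 0, 0], "gripper": 1}, {"xyz": [-0.08, 0.08, 0.0], "twist": [0, 0, 0], "gripper": 1}, {"xyz": [-0.08, 0.09, 0.0], "twist": [0, 0, 0], "gripper": 1}, {"xyz": [-0.09, 0.1, 0.0], "twist": [0, 0, 0], "gripper": 1}, {"xyz": [-0.09, 0.1, 0.0], "twist": [0, 0, 0], "gripper": 1}, {"xyz": [-0.1, 0.11, 0.0], "twist": [0, 0, 0], "gripper": 1}, {"xyz": [-0.1, 0.12, 0.0], "twist": [0, 0, 0], "gripper": 1}, {"xyz": [-0.11, 0.13, 0.0], "twist": [0, 0, 0], "gripper": 1}, {"xyz": [-0.11, 0.14, 0.0], "twist": [0, 0, 0], "gripper": 1}, {"xyz": [-0.12, 0.14, 0.0], "twist": [0, 0, 0], "gripper": 1}, {"xyz": [-0.12, 0.15, 0.0], "twist": [0, 0, 0], "gripper": 1}
```

The force rose to 9 N, so I'll check where the notch is before going on.

```bash
cat >> h.py <<'E'
def look(fn):
    f=grab('scene');a=cv2.resize(f['image'][150:330,230:430],(600,540),interpolation=cv2.INTER_CUBIC)
    a=(255*(a/255.)**.6).astype(np.uint8)
    for k in range(0,360,30):
        q=np.deg2rad(k);u=(proj(f,[C[0]+112*np.cos(q),C[1]+112*np.sin(q),80])[0]-[230,150]+.5)*3
        cv2.putText(a,str(k),tuple(int(v)-8 for v in u),0,.35,(255,0,0),1)
    cv2.imwrite('pics/'+fn,a[...,::-1])
E
python3 -c "
from h import *
look('p4.png');print(r.state()['contact_force'])"
```

```text
[-2.86688666  0.15072241  0.72283014]
```

View pics/p4.png

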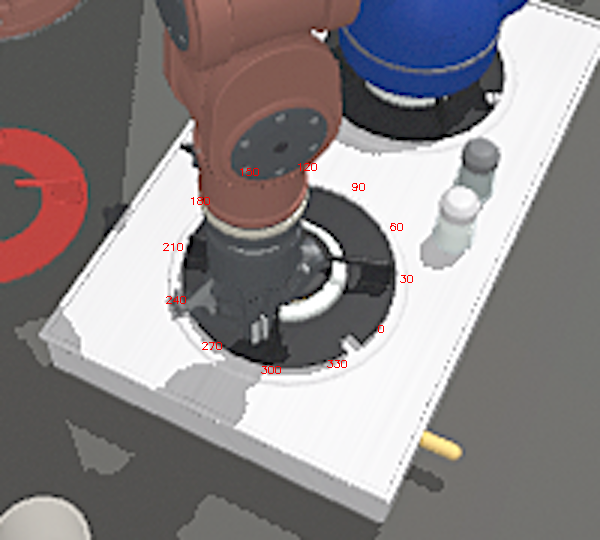

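The notch is at about 345° (crop 350,345), so 27° remain, and the force has relaxed to 3 N. I'll continue at 1° per row.

{"method": "play_rows", "body": {"plan": [{"xyz": [-0.02, 0.01, 0.0], "twist": [0, 0, 0], "gripper": 1}, {"xyz": [-0.02, 0.02, 0.0], "twist": [0, 0, 0], "gripper": 1}, {"xyz": [-0.03, 0.02, 0.0], "twist": [0, 0, 0], "gripper": 1}, {"xyz": [-0.04, 0.03, 0.0], "twist": [0, 0, 0], "gripper": 1}, {"xyz": [-0.04, 0.04, 0.0], "twist": [0, 0, 0], "gripper": 1}, {"xyz": [-0.05, 0.04, 0.0], "twist": [0, 0, 0], "gripper": 1}, {"xyz": [-0.05, 0.05, 0.0], "twist": [0, 0, 0], "gripper": 1}, {"xyz": [-0.06, 0.06, 0.0], "twist": [0, 0, 0], "gripper": 1}, {"xyz": [-0.07, 0.07, 0.0], "twist": [0, 0, 0], "gripper": 1}, {"xyz": [-0.07, 0.07, 0.0], "twist": [0, 0, 0], "gripper": 1}, {"xyz": [-0.08, 0.08, 0.0], "twist": [0, 0, 0], "gripper": 1}, {"xyz": [-0.08, 0.09, 0.0], "twist": [0, 0, 0], "gripper": 1}, {"xyz": [-0.09, 0.1, 0.0], "twist": [0, 0, 0], "gripper": 1}, {"xyz": [-0.09, 0.1, 0.0], "twist": [0, 0, 0], "gripper": 1}, {"xyz": [-0.1, 0.11, 0.0], "twist": [0, 0, 0], "gripper": 1}, {"xyz": [-0.1, 0.12, 0.0], "twist": [0, 0, 0], "gripper": 1}, {"xyz": [-0.11, 0.13, 0.0], "twist": [0, 0, 0], "gripper": 1}, {"xyz": [-0.11, 0.14, 0.0], "twist": [0, 0, 0], "gripper": 1}]}}

```text
t: 9.03
tool_pos: [635.0, -227.9, 102.4]
tool_rot: [0.206, 0.978, -0.0, 0.0]
contact_force: [-2.6, -3.3, 1.0]
finger_gap: 0.001
grasp_force: 1.9
```

```bash
python3 - <<'E'
from h import *
s=r.state();p=s['tool_pos'];print(s['t'],p,s['contact_force'],np.rad2deg(np.arctan2(p[1]-C[1],p[0]-C[0]))%360)
arc(308,319,12)
E
```

```text
9.0333 [ 634.99389295 -227.88668692  102.36252124] [-2.57075112 -3.3022162   1.03082921] 307.7017507778064
{"xyz": [-0.0, 0.0, 0.0], "twist": [0, 0, 0], "gripper": 1}, {"xyz": [-0.0, 0.01, 0.0], "twist": [0, 0, 0], "gripper": 1}, {"xyz": [-0.01, 0.02, 0.0], "twist": [0, 0, 0], "gripper": 1}, {"xyz": [-0.01, 0.03, 0.0], "twist": [0, 0, 0], "gripper": 1}, {"xyz": [-0.02, 0.04, 0.0], "twist": [0, 0, 0], "gripper": 1}, {"xyz": [-0.02, 0.04, 0.0], "twist": [0, 0, 0], "gripper": 1}, {"xyz": [-0.02, 0.05, 0.0], "twist": [0, 0, 0], "gripper": 1}, {"xyz": [-0.03, 0.06, 0.0], "twist": [0, 0, 0], "gripper": 1}, {"xyz": [-0.03, 0.07, 0.0], "twist": [0, 0, 0], "gripper": 1}, {"xyz": [-0.03, 0.08, 0.0], "twist": [0, 0, 0], "gripper": 1}, {"xyz": [-0.04, 0.09, 0.0], "twist": [0, 0, 0], "gripper": 1}, {"xyz": [-0.04, 0.1, 0.0], "twist": [0, 0, 0], "gripper": 1}
```

{"method": "play_rows", "body": {"plan": [{"xyz": [-0.002, 0.006, 0], "twist": [0, 0, 0], "gripper": 1}, {"xyz": [-0.005, 0.012, 0], "twist": [0, 0, 0], "gripper": 1}, {"xyz": [-0.007, 0.018, 0], "twist": [0, 0, 0], "gripper": 1}, {"xyz": [-0.01, 0.024, 0], "twist": [0, 0, 0], "gripper": 1}, {"xyz": [-0.012, 0.03, 0], "twist": [0, 0, 0], "gripper": 1}, {"xyz": [-0.014, 0.035, 0], "twist": [0, 0, 0], "gripper": 1}]}}

```text
t: 9.53
tool_pos: [638.9, -223.6, 102.2]
tool_rot: [0.206, 0.978, 0.0, 0.0]
contact_force: [-1.3, -1.3, -0.5]
finger_gap: 0.0
grasp_force: 0.9
```

{"method": "play_rows", "body": {"plan": [{"xyz": [-0.002, 0.006, 0], "twist": [0, 0, 0], "gripper": 1}, {"xyz": [-0.004, 0.012, 0], "twist": [0, 0, 0], "gripper": 1}, {"xyz": [-0.006, 0.018, 0], "twist": [0, 0, 0], "gripper": 1}, {"xyz": [-0.008, 0.024, 0], "twist": [0, 0, 0], "gripper": 1}]}}

```text
t: 9.87
tool_pos: [641.4, -221.1, 102.4]
tool_rot: [0.206, 0.978, -0.0, 0.0]
contact_force: [-2.7, -2.1, 1.3]
finger_gap: 0.002
grasp_force: 1.8
```

```bash
python3 - <<'E'
from h import *
s=r.state();p=s['tool_pos'];print(s['t'],p,s['contact_force'],np.rad2deg(np.arctan2(p[1]-C[1],p[0]-C[0]))%360)
look('p5.png')
E
```

```text
9.8667 [ 641.36871391 -221.06592065  102.44539808] [-2.69897841 -2.10830891  1.32596713] 314.38721131292186
```

View pics/p5.png

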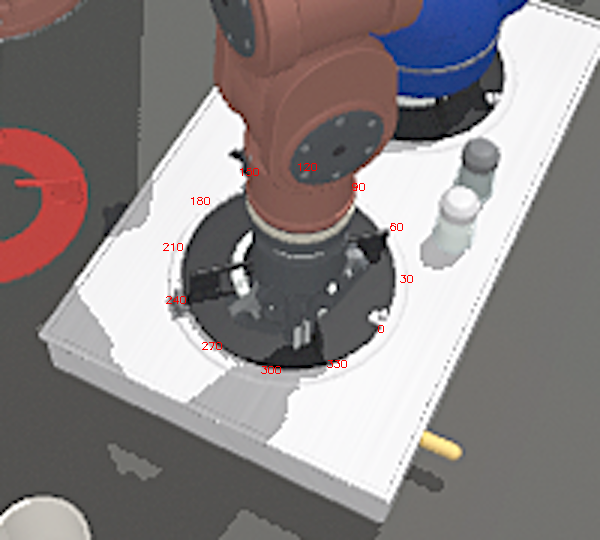

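{"method": "play_rows", "body": {"plan": [{"xyz": [-0.002, 0.006, 0], "twist": [0, 0, 0], "gripper": 1}, {"xyz": [-0.004, 0.012, 0], "twist": [0, 0, 0], "gripper": 1}, {"xyz": [-0.005, 0.018, 0], "twist": [0, 0, 0], "gripper": 1}, {"xyz": [-0.005, 0.018, 0], "twist": [0, 0, 0], "gripper": 1}]}}

```text
t: 10.25
tool_pos: [643.0, -218.8, 102.3]
tool_rot: [0.206, 0.978, -0.0, -0.0]
contact_force: [-3.3, -2.3, 1.4]
finger_gap: 0.003
grasp_force: 1.6
```

```bash
python3 - <<'E'
from h import *
f=grab('scene');g=cv2.cvtColor(f['image'],cv2.COLOR_RGB2GRAY).astype(np.float32)
for z in(82,90):
  th=np.arange(-10,35,1.);q=np.deg2rad(th)
  for k in(86,90,94,98):
    P=[[C[0]+k*np.cos(t),C[1]+k*np.sin(t),z] for t in q]
    u=proj(f,P).astype(np.float32);v=cv2.remap(g,u[:,:1],u[:,1:],cv2.INTER_LINEAR).ravel()
    print(z,k,[(int(a),int(b)) for a,b in zip(th,v) if b>90])
E
```

```text
82 86 []
82 90 [(7, 133), (8, 227), (9, 255), (10, 255), (11, 241), (12, 247), (13, 214), (14, 125)]
82 94 [(7, 133), (8, 171), (9, 173), (10, 163), (11, 180), (12, 224), (13, 246), (14, 207)]
82 98 [(8, 111), (9, 128), (10, 150), (11, 183), (12, 225), (13, 245), (14, 208), (15, 123)]
90 86 []
90 90 [(6, 146), (7, 201), (8, 199), (9, 186), (10, 150), (11, 110)]
90 94 [(4, 121), (5, 193), (6, 255), (7, 245), (8, 231), (9, 233), (10, 245), (11, 186)]
90 98 [(5, 100), (6, 103), (7, 120), (8, 164), (9, 220), (10, 246), (11, 231), (12, 171)]
```

{"method": "play_rows", "body": {"plan": [{"xyz": [-0.002, 0.006, 0], "twist": [0, 0, 0], "gripper": 1}, {"xyz": [-0.004, 0.012, 0], "twist": [0, 0, 0], "gripper": 1}, {"xyz": [-0.004, 0.012, 0], "twist": [0, 0, 0], "gripper": 1}]}}

```text
t: 10.55
tool_pos: [644.2, -217.2, 102.2]
tool_rot: [0.206, 0.978, 0.0, -0.0]
contact_force: [-3.2, -1.1, 1.5]
finger_gap: 0.001
grasp_force: 1.7
```

{"method": "play_rows", "body": {"plan": [{"xyz": [-0.002, 0.006, 0], "twist": [0, 0, 0], "gripper": 1}, {"xyz": [-0.004, 0.012, 0], "twist": [0, 0, 0], "gripper": 1}, {"xyz": [-0.004, 0.012, 0], "twist": [0, 0, 0], "gripper": 1}]}}

```text
t: 10.8
tool_pos: [645.0, -216.4, 102.3]
tool_rot: [0.207, 0.978, -0.001, -0.001]
contact_force: [-5.9, -2.9, 2.7]
finger_gap: -0.002
grasp_force: 3.3
```

```bash
cat >> h.py <<'E'
def edge(f,angs):
    g=cv2.cvtColor(f['image'],cv2.COLOR_RGB2GRAY).astype(np.float32);o=[]
    for a in np.deg2rad(angs):
        rr=np.arange(84,125,.25);P=[[C[0]+k*np.cos(a),C[1]+k*np.sin(a),90] for k in rr]
        u=proj(f,P).astype(np.float32);v=cv2.remap(g,u[:,:1],u[:,1:],cv2.INTER_LINEAR).ravel()
        o.append(round(float(rr[(v>110).argmax()]),1))
    return o
def notch(f,z):
    g=cv2.cvtColor(f['image'],cv2.COLOR_RGB2GRAY).astype(np.float32)
    th=np.arange(-10,35,.5);q=np.deg2rad(th);o=[]
    for k in(88,89,90,91):
        P=[[C[0]+k*np.cos(t),C[1]+k*np.sin(t),z] for t in q]
        u=proj(f,P).astype(np.float32);v=cv2.remap(g,u[:,:1],u[:,1:],cv2.INTER_LINEAR).ravel()
        w=np.clip(v-70,0,None);o.append((k,round(float((w*th).sum()/max(w.sum(),1)),1),int(v.max())))
    return o
E
python3 - <<'E'
from h import *
import pickle
d=pickle.load(open('f0.pkl','rb'));A=[-40,-30,-20,-10,0,30,40,50,60,70,80]
f=grab('scene');print(A);print(edge(d['scene'],A));print(edge(f,A));print(notch(f,81),notch(f,90));s=r.state();print(s['contact_force'],s['tool_pos'])
look('p6.png')
E
```

```text
[-40, -30, -20, -10, 0, 30, 40, 50, 60, 70, 80]
[103.8, 103.0, 104.2, 103.2, 102.8, 100.2, 100.0, 100.0, 100.0, 103.0, 98.5]
[106.5, 107.2, 104.8, 105.2, 103.8, 100.0, 99.5, 98.0, 97.5, 96.2, 84.0]
[(88, 13.2, 173), (89, 12.9, 233), (90, 12.9, 255), (91, 12.9, 253)] [(88, 11.8, 76), (89, 10.7, 132), (90, 10.0, 202), (91, 9.7, 239)]
[-6.26933144 -4.06551913  2.255322  ] [ 645.01717533 -216.38576736  102.28219513]
```

View pics/p6.png

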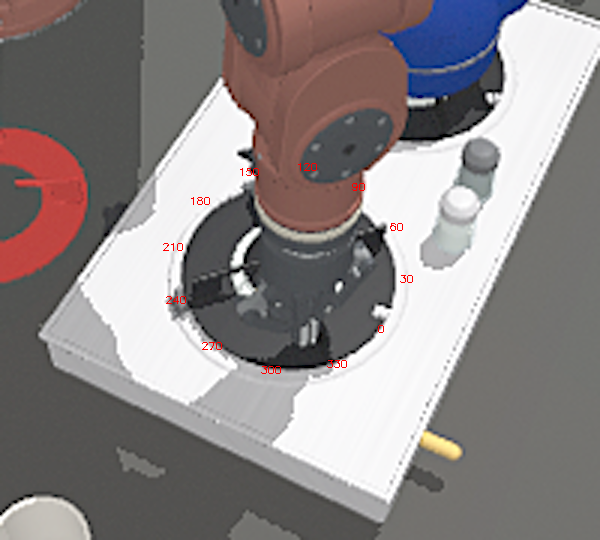

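The finger force is rising, the rear edge has dropped in the image, and the notch sits at 12.9°, which is the pin's direction. The notch looks down over the pin. I'll back off, rise and re-measure.

{"method": "play_rows", "body": {"plan": [{"xyz": [0.017, -0.05, 0], "twist": [0, 0, 0], "gripper": 1}, {"xyz": [0.017, -0.05, 0], "twist": [0, 0, 0], "gripper": 1}, {"xyz": [0.017, -0.05, -0.2], "twist": [0, 0, 0], "gripper": 1}, {"xyz": [0.017, -0.05, -0.33], "twist": [0, 0, 0], "gripper": 1}, {"xyz": [0.017, -0.05, -0.33], "twist": [0, 0, 0], "gripper": 1}]}}

```text
t: 11.32
tool_pos: [642.9, -222.7, 156.4]
tool_rot: [0.206, 0.978, -0.0, 0.004]
contact_force: [0.8, 0.2, 0.5]
finger_gap: 0.003
grasp_force: 0.0
```

```bash
cat >> h.py <<'E'
def go(x,y,z,n=1):
    from scipy.spatial.transform import Rotation as Ro
    s=r.state();R=Ro.from_quat(s['tool_rot']).as_matrix();d=R.T@(np.array([x,y,z])-s['tool_pos'])/150
    print('pos',s['tool_pos'],'F',s['contact_force'],'->',d.round(3))
E
python3 - <<'E'
from h import *
f=grab('scene');A=[-40,-30,-20,-10,0,30,40,50,60];print(edge(f,A),notch(f,81))
b=84*np.exp(1j*np.deg2rad([147,237]))+C[0]+1j*C[1];print(b)
go(b[0].real,b[0].imag,150)
E
```

```text
[106.8, 107.2, 104.8, 105.2, 103.5, 100.0, 99.5, 97.8, 97.5] [(88, 12.6, 200), (89, 12.6, 255), (90, 12.6, 255), (91, 12.8, 255)]
[515.55167229-118.75032106j 540.25032106-234.94832771j]
pos [ 642.15692843 -222.35977161  154.34078633] F [ 0.91806611 -0.12537596 -1.06230816] -> [1.051 0.291 0.024]
```

{"method": "play_rows", "body": {"plan": [{"xyz": [0.587, -0.353, 0], "twist": [0, 0, 0], "gripper": 1}, {"xyz": [0.587, -0.353, 0], "twist": [0, 0, 0], "gripper": 1}, {"xyz": [0.587, -0.353, 0], "twist": [0, 0, 0], "gripper": 1}, {"xyz": [0.587, -0.353, 0.07], "twist": [0, 0, 0], "gripper": 1}, {"xyz": [0.587, -0.353, 0.1], "twist": [0, 0, 0], "gripper": 1}, {"xyz": [0.587, -0.353, 0.1], "twist": [0, 0, 0], "gripper": 1}]}}

```text
t: 11.87
tool_pos: [538.2, -234.3, 135.3]
tool_rot: [0.206, 0.978, 0.001, -0.001]
contact_force: [-0.2, -0.1, -0.4]
finger_gap: 0.005
grasp_force: 0.0
```

```bash
python3 -c "
from h import *
go(540.3,-235,126);look('p7.png')"
```

```text
pos [ 538.17358664 -234.28691665  135.2642059 ] F [-0.20220088 -0.14259991 -0.36065504] -> [-0.015  0.001  0.062]
```

View pics/p7.png

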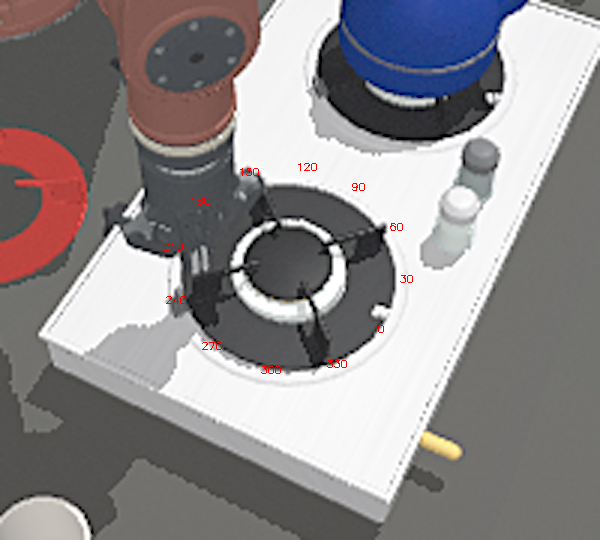

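The notch holds the pin (crop 380,312), and the fingertip is above the outer end of prong C (crop 205,275). I'll press down in small steps.

{"method": "play_rows", "body": {"plan": [{"xyz": [0, 0, 0.03], "twist": [0, 0, 0], "gripper": 1}, {"xyz": [0, 0, 0.06], "twist": [0, 0, 0], "gripper": 1}, {"xyz": [0, 0, 0.07], "twist": [0, 0, 0], "gripper": 1}, {"xyz": [0, 0, 0.08], "twist": [0, 0, 0], "gripper": 1}]}}

```text
t: 12.25
tool_pos: [538.5, -234.5, 124.2]
tool_rot: [0.206, 0.979, 0.0, -0.0]
contact_force: [0.4, -0.4, -1.1]
finger_gap: 0.002
grasp_force: 0.0
```

{"method": "play_rows", "body": {"plan": [{"xyz": [0, 0, 0.01], "twist": [0, 0, 0], "gripper": 1}, {"xyz": [0, 0, 0.02], "twist": [0, 0, 0], "gripper": 1}, {"xyz": [0, 0, 0.03], "twist": [0, 0, 0], "gripper": 1}]}}

```text
t: 12.5
tool_pos: [538.5, -235.2, 121.1]
tool_rot: [0.206, 0.978, -0.001, 0.0]
contact_force: [-3.9, -0.6, 11.0]
finger_gap: -0.001
grasp_force: 5.4
```

{"method": "play_rows", "body": {"plan": [{"xyz": [0, 0, 0.01], "twist": [0, 0, 0], "gripper": 1}, {"xyz": [0, 0, 0.02], "twist": [0, 0, 0], "gripper": 1}]}}

```text
t: 12.67
tool_pos: [538.4, -235.5, 118.2]
tool_rot: [0.207, 0.978, -0.001, 0.0]
contact_force: [-5.3, -3.1, 10.5]
finger_gap: -0.002
grasp_force: 5.3
```

{"method": "play_rows", "body": {"plan": [{"xyz": [0, 0, 0.01], "twist": [0, 0, 0], "gripper": 1}, {"xyz": [0, 0, 0.02], "twist": [0, 0, 0], "gripper": 1}, {"xyz": [0, 0, 0.02], "twist": [0, 0, 0], "gripper": 1}]}}

```text
t: 12.92
tool_pos: [537.9, -236.0, 116.7]
tool_rot: [0.207, 0.978, -0.002, 0.0]
contact_force: [-11.3, -0.8, 24.4]
finger_gap: -0.0
grasp_force: 11.8
```

{"method": "play_rows", "body": {"plan": [{"xyz": [0, 0, 0.01], "twist": [0, 0, 0], "gripper": 1}, {"xyz": [0, 0, 0.01], "twist": [0, 0, 0], "gripper": 1}]}}

```text
t: 13.08
tool_pos: [538.0, -236.0, 116.4]
tool_rot: [0.207, 0.978, -0.002, 0.001]
contact_force: [-13.4, 1.6, 35.0]
finger_gap: -0.002
grasp_force: 17.6
```

{"method": "play_rows", "body": {"plan": [{"xyz": [0, 0, -0.1], "twist": [0, 0, 0], "gripper": 1}, {"xyz": [0, 0, -0.2], "twist": [0, 0, 0], "gripper": 1}, {"xyz": [0.1, 0.14, -0.2], "twist": [0, 0, 0], "gripper": 1}, {"xyz": [0.455, 0.643, -0.2], "twist": [0, 0, 0], "gripper": 1}, {"xyz": [0.455, 0.643, -0.2], "twist": [0, 0, 0], "gripper": 1}, {"xyz": [0.455, 0.643, -0.2], "twist": [0, 0, 0], "gripper": 1}, {"xyz": [0.455, 0.643, -0.2], "twist": [0, 0, 0], "gripper": 1}, {"xyz": [0.455, 0.643, -0.2], "twist": [0, 0, 0], "gripper": 1}]}}

```text
t: 13.75
tool_pos: [515.3, -118.8, 143.2]
tool_rot: [0.206, 0.979, -0.0, 0.001]
contact_force: [0.9, -0.4, -0.4]
finger_gap: 0.001
grasp_force: 0.0
```

```bash
python3 -c "
from h import *
go(516,-119,126);f=grab('scene');print(edge(f,[-40,-30,-20,-10,0,30,40,50,60]),notch(f,81))"
```

```text
pos [ 515.30559514 -118.84498104  143.1932409 ] F [ 0.89785678 -0.37970598 -0.36627197] -> [-0.005  0.001  0.115]
[107.0, 106.8, 105.8, 104.8, 103.2, 100.2, 100.0, 99.8, 98.5] [(88, 13.9, 183), (89, 13.9, 226), (90, 13.9, 248), (91, 14.0, 248)]
```

{"method": "play_rows", "body": {"plan": [{"xyz": [0, 0, 0.06], "twist": [0, 0, 0], "gripper": 1}, {"xyz": [0, 0, 0.11], "twist": [0, 0, 0], "gripper": 1}, {"xyz": [0, 0, 0.13], "twist": [0, 0, 0], "gripper": 1}, {"xyz": [0, 0, 0.14], "twist": [0, 0, 0], "gripper": 1}]}}

```text
t: 14.13
tool_pos: [514.7, -119.5, 121.0]
tool_rot: [0.207, 0.978, 0.0, -0.0]
contact_force: [-0.5, -0.5, 7.1]
finger_gap: 0.003
grasp_force: 3.3
```

{"method": "play_rows", "body": {"plan": [{"xyz": [0, 0, 0.01], "twist": [0, 0, 0], "gripper": 1}, {"xyz": [0, 0, 0.02], "twist": [0, 0, 0], "gripper": 1}, {"xyz": [0, 0, 0.03], "twist": [0, 0, 0], "gripper": 1}]}}

```text
t: 14.38
tool_pos: [514.7, -119.2, 116.9]
tool_rot: [0.207, 0.978, -0.0, -0.0]
contact_force: [0.4, 0.4, 0.1]
finger_gap: 0.001
grasp_force: 0.0
```

{"method": "play_rows", "body": {"plan": [{"xyz": [0, 0, 0.01], "twist": [0, 0, 0], "gripper": 1}, {"xyz": [0, 0, 0.02], "twist": [0, 0, 0], "gripper": 1}, {"xyz": [0, 0, 0.02], "twist": [0, 0, 0], "gripper": 1}]}}

```text
t: 14.63
tool_pos: [514.7, -119.2, 115.9]
tool_rot: [0.206, 0.978, -0.0, 0.0]
contact_force: [-8.0, 1.6, 22.3]
finger_gap: -0.002
grasp_force: 11.1
```

B snapped in and bottomed at 116 mm. I'll return to C and touch it to confirm that it stayed down.

{"method": "play_rows", "body": {"plan": [{"xyz": [0, 0, -0.1], "twist": [0, 0, 0], "gripper": 1}, {"xyz": [0, 0, -0.2], "twist": [0, 0, 0], "gripper": 1}, {"xyz": [-0.1, -0.14, -0.2], "twist": [0, 0, 0], "gripper": 1}, {"xyz": [-0.455, -0.643, -0.2], "twist": [0, 0, 0], "gripper": 1}, {"xyz": [-0.455, -0.643, -0.2], "twist": [0, 0, 0], "gripper": 1}, {"xyz": [-0.455, -0.643, -0.2], "twist": [0, 0, 0], "gripper": 1}, {"xyz": [-0.455, -0.643, -0.2], "twist": [0, 0, 0], "gripper": 1}, {"xyz": [-0.455, -0.643, -0.1], "twist": [0, 0, 0], "gripper": 1}, {"xyz": [-0.455, -0.643, -0.08], "twist": [0, 0, 0], "gripper": 1}]}}

```text
t: 15.38
tool_pos: [537.1, -233.7, 124.4]
tool_rot: [0.207, 0.978, 0.001, -0.001]
contact_force: [-0.5, 1.5, -0.5]
finger_gap: -0.002
grasp_force: 0.0
```

{"method": "play_rows", "body": {"plan": [{"xyz": [0, 0, 0.02], "twist": [0, 0, 0], "gripper": 1}, {"xyz": [0, 0, 0.03], "twist": [0, 0, 0], "gripper": 1}, {"xyz": [0, 0, 0.03], "twist": [0, 0, 0], "gripper": 1}]}}

```text
t: 15.63
tool_pos: [538.2, -234.0, 121.8]
tool_rot: [0.206, 0.979, 0.0, -0.0]
contact_force: [-0.4, 0.5, -0.3]
finger_gap: 0.0
grasp_force: 0.0
```

{"method": "play_rows", "body": {"plan": [{"xyz": [0, 0, 0.01], "twist": [0, 0, 0], "gripper": 1}, {"xyz": [0, 0, 0.02], "twist": [0, 0, 0], "gripper": 1}, {"xyz": [0, 0, 0.02], "twist": [0, 0, 0], "gripper": 1}]}}

```text
t: 15.88
tool_pos: [538.4, -234.6, 118.9]
tool_rot: [0.206, 0.978, -0.0, 0.0]
contact_force: [0.3, 0.2, 0.7]
finger_gap: -0.001
grasp_force: 0.0
```

{"method": "play_rows", "body": {"plan": [{"xyz": [0, 0, 0.01], "twist": [0, 0, 0], "gripper": 1}, {"xyz": [0, 0, 0.02], "twist": [0, 0, 0], "gripper": 1}, {"xyz": [0, 0, 0.03], "twist": [0, 0, 0], "gripper": 1}, {"xyz": [0, 0, 0.03], "twist": [0, 0, 0], "gripper": 1}]}}

```text
t: 16.22
tool_pos: [538.5, -234.8, 115.9]
tool_rot: [0.206, 0.978, -0.0, 0.001]
contact_force: [-4.1, 1.8, 16.2]
finger_gap: 0.001
grasp_force: 7.8
```

{"method": "play_rows", "body": {"plan": [{"xyz": [0, 0, -0.3], "twist": [0, 0, 0], "gripper": 1}, {"xyz": [0, 0, -0.5], "twist": [0, 0, 0], "gripper": 1}, {"xyz": [0, 0, -0.9], "twist": [0, 0, 0], "gripper": 1}, {"xyz": [1, -0.4, -0.9], "twist": [0, 0, 0], "gripper": 1}, {"xyz": [1, -0.4, -0.9], "twist": [0, 0, 0], "gripper": 1}, {"xyz": [1, -0.4, -0.9], "twist": [0, 0, 0], "gripper": 1}, {"xyz": [1, -0.4, -0.9], "twist": [0, 0, 0], "gripper": 1}, {"xyz": [1, -0.4, -0.9], "twist": [0, 0, 0], "gripper": 1}, {"xyz": [1, -0.4, -0.9], "twist": [0, 0, 0], "gripper": 1}]}}

```text
t: 16.97
tool_pos: [375.7, -229.2, 250.1]
tool_rot: [0.207, 0.978, -0.0, 0.001]
contact_force: [0.5, -0.8, -0.4]
finger_gap: -0.001
grasp_force: 0.0
```

```bash
python3 - <<'E'
from h import *
f=grab('scene');print(edge(f,[-40,-30,-20,-10,0,30,40,50,60]),notch(f,81))
look('p8.png');s=r.state();print(s['tool_pos'],s['contact_force'])
E
```

```text
[109.0, 107.5, 106.8, 105.2, 103.5, 100.0, 98.2, 97.0, 97.0] [(88, 12.7, 200), (89, 12.4, 255), (90, 12.1, 255), (91, 11.8, 253)]
[ 377.41178864 -229.43329027  249.57962041] [ 0.29606373 -0.6052923   0.03146787]
```

View pics/p8.png

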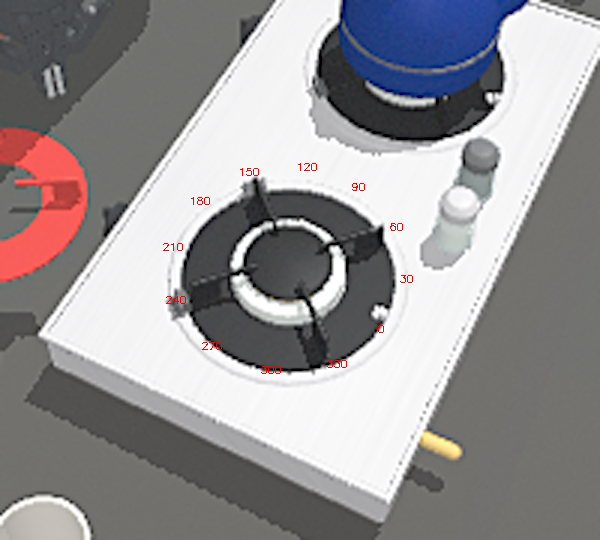

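The support lies flat, with the notch on the pin (crop 380,312), prongs B and C over the clips, and the hand clear. Handing in.

```bash
python3 -c "
from h import *
print(close_job())"
```

```text
the job is handed in; nothing more can be done
None
```

The support was turned until its notch dropped over the pin, then pressed down at prongs B and C until both bottomed at seat height; I handed the job in with the hand clear, no verdict came back, and I viewed 11 pictures, one over the limit of 10.

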